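# Lock the tofu press with its hairpin clip

### The job

Shut the green lid of the tofu press, then lock it: pick up the hairpin clip by its red grip and, from the right-hand side of the press, slide its straight leg through the cross hole of the steel post, with the bowed leg passing the post on the robot's side, until the clip snaps round the post and its collar is fully home. Do not force the clip against the press (stay under 20 N), let go of it, and leave everything else on the worktop where it stands.

Things in the scene. Friction and masses are not known exactly. Their poses are not given: they have to be found in the camera images.
- press: tofu press fixed on the worktop: white box 144 x 110 mm, 55 mm tall, with a green lid 8 mm thick whose flat top is at z = 63 mm when shut, over x -82 to +66 mm and y within 55 mm (three 1 mm ribs behind x = -20 mm). Origin: centre of the underside; x points to the hinge side (back), y left, z up. A 16 mm steel post stands at x = -50, y = 0 mm and comes up through a slot in the lid
- post_foot (a point): where the post's axis meets the plane of the shut lid's top (press x = -50, y = 0, z = 63 mm); axes as the press. The flat-topped post has a cross hole along y, 7 mm high and 7.2 mm wide, centred 20 mm below its top. The post is screwed up or down by hand: the hole's centre is 8 to 28 mm above this point and this height is NOT measured. The post stays put when touched lightly
- lid_push (a point): on the lid's top, left of the slot, near its front edge, moves with the lid (136 mm from the hinge; press x = -70, y = 30, z = 63 mm when shut): press down here to shut it
- lid (a joint): lid hinge, along y at x = +66 mm, z = 55 mm of the press: 0 = shut, grows as the front edge rises (rad). Starts 0.35 to 0.7; a stiff hinge that stays where it is left and needs 1 to 4 N at the front edge to shut
- clip: hairpin clip of 5 mm steel wire lying flat, 89 mm long, 60 g. Origin: under the centre of its red grip, 26 (x) x 20 (y) x 24 mm tall (z). x points along the legs to the tips, z up. Straight leg at y = -5.5, z = 5 mm, ending at x = 62 mm; a 10 mm collar on it (x 26 to 30 mm) stops it on the post. Bowed leg on the +y side. Fitted, clip x lies along press y and clip y points to the press's front
- clip_tip (a point): end of the clip's straight leg (clip x = 62, y = -5.5, z = 5 mm); axes as the clip
- clip_seat (a point): point on the straight leg (clip x = 38.5, y = -5.5, z = 5 mm) that lies on the post's axis when the clip is fully home; axes as the clip
- clip_leg (a joint): spring hinge of the bowed leg, about z near the grip: 0 = relaxed, grows as the leg is spread (rad; 2 N m/rad). It spreads to about 0.09 as its waist passes the post, which takes 5 to 15 N of push, then snaps back below 0.03 round the post
- garlic: white garlic bulb, 56 mm; a bystander, leave it; origin under its centre
- lime: green lime, 53 x 46 x 48 mm; a bystander, leave it; origin under its centre
- cup: small green and white cup with a handle, 64 x 89 x 48 mm; a bystander, leave it; origin under its centre
- spice_jar: spice jar with a red cap, 45 mm wide, 106 mm tall; a bystander, leave it; origin under its centre
- tin: flat green and gold tin, 86 mm wide, 40 mm tall; a bystander, leave it; origin under its centre

How it is judged:
By the outcome, as a careful person would: the job done as asked, in the order asked, and still so for the second after the job is handed in, with the robot touching nothing.
It also fails if it takes over 69 s, if anything falls off the work surface, if the arm or the gripper's body presses on something with over 40 N, if the wrist force passes 120 N, or if a joint passes its speed limit or range.

### The arm

A 6-joint arm with a two-finger parallel gripper is mounted at the origin on a cart in front of the work surface, level with it; the furniture and walls round the work are solid. World frame = base frame: x ahead of the robot, y to its left, z up, the work surface at z = 0. Lengths are in m, angles in rad, forces in N, time in s.
With the tool pointing down it reaches from about 0.3 to 0.95 m from the base axis. Payload 3.1 kg.
Tool frame: the origin (TCP) lies midway between the tips of the shut fingers; the grasp point (between the pads) lies 19 mm behind it; z points along the fingers, y is the line along which they close (so a half turn about z gives the same grasp; the last joint's range is limited). The gripper opens to 85 mm and grips with 20 to 120 N. Pads are 22 mm wide; open, the fingers measure 114 mm over their backs; the gripper's body (76 mm by 85 mm) begins 54 mm behind the grasp point. The pads swing forward as they close: fully open they stand 13 mm farther back than shut.
Start: joints at [-1.367, 0.308, 1.634, -0, 1.2, -0.07], TCP at [0.169, -0.602, 0.199] pointing down, gripper open.
Joint ranges: [-3.06, 3.06], [-0.79, 1.96], [0.05, 2.63], [-1.19, 4.34], [0.05, 2.64], [-2.94, 2.94]. Speed limits (rad/s): [2.79, 2.79, 3.14, 3.14, 3.14, 3.14].

### API

Orientations are given as a unit quaternion [w, x, y, z].
In Python, from station import manip, cams, find_in, cut_out gives the robot as it stands.
- The arm moves only by the shell command python3 -m jog 'ROWS' [OPENING] [FORCE]. ROWS is JSON, a list of rows, each a list of 6 numbers: the shift along the tool's x, y, z each as a share of 25 mm, from -1 to 1, then the turn, a rotation vector about the tool's x, y, z each as a share of 0.12 rad, from -1 to 1. A call has 1 to 12 rows; each row shifts and turns the commanded pose from where the row before left it, along the tool's axes as they then stand; what a row does not reach is not made up. A row lasts 1/10 s, in which the tool goes at most 50 mm and 8.59 degrees, less where a joint would pass 70% of its speed; a pose out of reach is approached as far as the arm can. A call with a number of a shift or a turn outside -1 to 1 is refused whole. A call with a gripper value outside its range is refused whole. OPENING is the gripper command: -1 is shut, 1 is fully open, values between are in proportion, set as the call begins (- or left out, the last holds). The fingers move at their own pace and stop on an object; FORCE is the grip in N (left out, the last holds). Time passes only in rows, so rows that do not move let the fingers close. It gives the time, the measured TCP pose, the force, the opening and the grip force at its end, in the units of the state.
- manip.state(): the state, without advancing time (a new reading comes with each control period).
- cams.snapshot(name): name is "scene" or "top" or "wrist"; returns a dict with "img" (400x640x3 uint8, blue, green, red), "camera_matrix" (3x3 intrinsics, pixels), "dist_coeffs" ([k1, k2, p1, p2, k3] as OpenCV has them; the pictures are not rectified), "position" and "attitude" of the camera in the world; the wrist camera has in their place "tool_from_camera" (4x4, takes a point from camera to tool coordinates, whose origin is the TCP and whose axes are the flange's). Camera axes: x right, y up, looking along -z (the intrinsics and any distortion apply to the point x, -y, -z); pixel columns grow to the right and rows downward; lengths in m; the calibration is good to about 2 mm. A picture is of the moment at which its call begins: read the wrist's pose just before it. There is no depth.
- manip.close_job(): hands the job in; it is judged then, once.
Trained networks look in the newest picture that a camera, given by its name, has taken for a name from the list of things; names that differ only in an ending like _2 or _b are one class to them, and where a whole thing is asked for, a point or a joint stands for the part that bears it (a point fixed in the world has none). Each returns a list of dicts, best first, with "score" (0 to 1); they miss things now and then, are a little off and sometimes report something else, mostly with a low value. They report only what shows in the picture. A call takes as long as a camera call.
- find_in(camera, target): "centre" ([x, y, z] in m, in world coordinates, good to about 4 mm: the middle of the surface that is visible of it).
- cut_out(camera, target): "region" (400x640 bool, what is visible of it).
The state is a dict: "time_s": time; "qpos": joint angles; "dq": joint speeds; "joint_efforts": joint torques, N m; "ee_pos": TCP position; "tool_rot": TCP orientation; "ft_force": force on the tool from outside, world axes, zero at the start; "ft_torque": the same for the moment, N m; "opening": opening from 0.0 (shut) to 1.0 (fully open); "grasp_force": force on a finger pad.
Only numpy, scipy, OpenCV 4.12 (cv2) and the standard library are available. Lean on these libraries where they do the work, as an engineer would, in place of code of your own. Each camera call takes 0.05 s, during which the arm holds its last target. There are 200 camera calls.

## Working session

There is one attempt and no reset: what is moved stays moved. The work goes in short steps, Python scripts to look and compute and a shell command to move; the robot and the scene stay as the last step left them, time stands still between calls to the robot, and variables do not carry over. Pictures are saved under pics/ and viewed, at most 10 in all, crops included, and the job is handed in when it is done.

```bash
ls; mkdir -p pics; python3 - <<'E'
from station import manip,cams,find_in,cut_out
import cv2,numpy as np
print(manip.state())
for c in ("scene","top"):
    s=cams.snapshot(c); cv2.imwrite(f"pics/{c}0.png",s["img"])
    print(c,s["camera_matrix"],s["dist_coeffs"],s["position"],s["attitude"])
    for t in ("press","lid","clip","clip_tip","garlic","lime","cup","spice_jar","tin"):
        print(t,[(np.round(d["centre"],3),round(d["score"],2)) for d in find_in(c,t)[:2]])
a=cv2.imread("pics/scene0.png");b=cv2.imread("pics/top0.png")
E
```

```text
pics
{'time_s': 0.0, 'qpos': array([-1.36671651e+00,  3.09019247e-01,  1.63520592e+00,  2.67584495e-05,
        1.19968983e+00, -6.97123346e-02]), 'dq': array([-0.00167169, -0.00019077,  0.00207568, -0.00144568, -0.00173077,
        0.00154733]), 'joint_efforts': array([ 2.51539250e-04, -4.15252018e+01, -2.76664442e+01,  7.85702741e-05,
        1.03487412e-02,  8.10185838e-06]), 'ee_pos': array([ 0.16878133, -0.60084056,  0.19782907]), 'tool_rot': array([-1.15938476e-03,  9.90644353e-01,  1.36463978e-01, -6.55182156e-05]), 'ft_force': array([ 0.34629685, -0.55834863, -0.84215645]), 'ft_torque': array([ 0.00250201, -0.02465337,  0.00194094]), 'grasp_force': 0.0, 'opening': 0.9979835736106154}
scene [[441.85875877   0.         325.52222942]
 [  0.         441.85875877 202.39696986]
 [  0.           0.           1.        ]] [0.02415165 0.         0.         0.         0.        ] [-0.23526622 -0.84077626  0.69182329] [ 0.80767791  0.47347587 -0.18303937 -0.29995598]
press [(array([0.511, 0.143, 0.041]), 0.77)]
lid [(array([0.516, 0.124, 0.125]), 0.7)]
clip [(array([ 0.462, -0.114,  0.0
[... 212 characters left out ...]
23, 0.127]), 0.46)]
spice_jar [(array([ 0.52 , -0.306,  0.075]), 0.44)]
tin [(array([0.42 , 0.327, 0.038]), 0.61)]
top [[491.95783856   0.         327.41074638]
 [  0.         491.95783856 197.48239566]
 [  0.           0.           1.        ]] [-0.11386706  0.          0.          0.          0.        ] [-0.14558458 -0.32116224  1.53444234] [ 0.81995228  0.18286617 -0.12215742 -0.52850334]
press [(array([0.541, 0.197, 0.083]), 0.62)]
lid [(array([0.559, 0.195, 0.095]), 0.46)]
clip []
clip_tip [(array([ 0.46 , -0.115,  0.006]), 0.49)]
garlic []
lime []
cup [(array([ 0.57 , -0.428,  0.029]), 0.6)]
spice_jar [(array([ 0.53 , -0.306,  0.092]), 0.82)]
tin [(array([0.419, 0.341, 0.036]), 0.79)]
```

View pics/scene0.png

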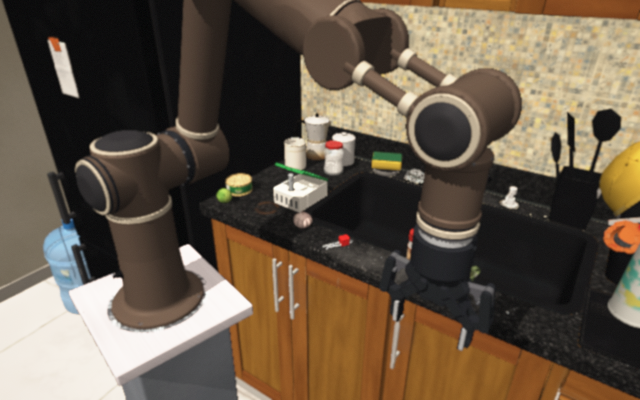

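View pics/top0.png

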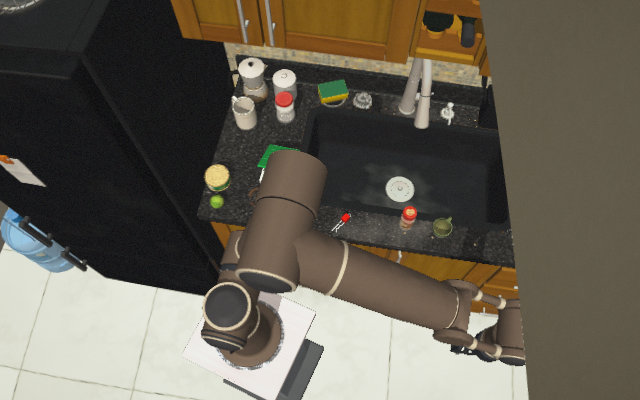

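The scene view shows the press at about (300,192) with its lid up, the clip at (337,241) with the red grip at (345,240), and the garlic at (303,220). In the top view the clip is at (341,223), with the tips towards the lower left, and the arm hides the press.

```bash
cat > h.py <<'E'
from station import manip,cams,find_in,cut_out
import cv2,numpy as np
from scipy.spatial.transform import Rotation as R
q=lambda w:R.from_quat([w[1],w[2],w[3],w[0]])
F=np.diag([1,-1,-1.])
def snap(c,name=None):
    """camera with pose: Rwc (cv axes), position"""
    st=manip.state(); s=cams.snapshot(c)
    if c=="wrist":
        T=np.array(s["tool_from_camera"]); Rt=q(st["tool_rot"]).as_matrix()
        Rc=Rt@T[:3,:3]@F; p=Rt@T[:3,3]+st["ee_pos"]
    else: Rc=q(s["attitude"]).as_matrix()@F; p=np.array(s["position"])
    if name: cv2.imwrite(f"pics/{name}.png",s["img"])
    return dict(img=s["img"],K=np.array(s["camera_matrix"]),D=np.array(s["dist_coeffs"]),R=Rc,p=p,st=st)
def plane(c,uv,z):
    n=cv2.undistortPoints(np.array(uv,float).reshape(-1,1,2),c["K"],c["D"])[:,0]
    d=np.c_[n,np.ones(len(n))]@c["R"].T
    return c["p"]+d*((z-c["p"][2])/d[:,2])[:,None]
def proj(c,P):
    P=(np.array(P,float).reshape(-1,3)-c["p"])@c["R"]
    return cv2.projectPoints(P,np.zeros(3),np.zeros(3),c["K"],c["D"])[0][:,0]
def tool(yaw): # tool down, tool y (closing line) at world angle yaw
    y=np.array([np.cos(yaw),np.sin(yaw),0]);z=np.array([0,0,-1.]);return np.c_[np.cross(y,z),y,z]
def go(pos,Rt=None):
    """total shift & turn in tool units (25 mm, .12 rad) from measured pose, no turn in between"""
    st=manip.state();Rn=q(st["tool_rot"]).as_matrix()
    d=Rn.T@(np.array(pos)-st["ee_pos"])/.025
    w=R.from_matrix(Rn.T@(Rn if Rt is None else Rt)).as_rotvec()/.12
    print("shift",d.round(2),"turn",w.round(2),"rows",abs(np.r_[d,w]).max().round(1));return d,w
E
python3 - <<'E'
from h import *
s=cams.snapshot("wrist");print(s["tool_from_camera"],s["camera_matrix"],s["dist_coeffs"])
for c,z in (("scene",.012),("top",.012)):
    k=snap(c);m=cut_out(c,"clip")
    for r in m[:1]:
        hsv=cv2.cvtColor(k["img"],cv2.COLOR_BGR2HSV);reg=r["region"]
        red=reg&((hsv[...,0]<8)|(hsv[...,0]>172))&(hsv[...,1]>150)
        for n,g in(("all",reg),("red",red)):
            v,u=np.nonzero(g);
            if len(u):print(c,n,len(u),plane(k,[[u.mean(),v.mean()]],z))
go([.43,-.10,.25],tool(0))
E
```

```text
[[-3.68187254e-04  9.49320631e-01  3.14309090e-01  8.00279048e-02]
 [ 9.99999822e-01  4.97357113e-04 -3.30770516e-04 -1.35223731e-03]
 [-4.70331137e-04  3.14308912e-01 -9.49320645e-01 -1.75476665e-01]
 [ 0.00000000e+00  0.00000000e+00  0.00000000e+00  1.00000000e+00]] [[345.99659172   0.         323.86890014]
 [  0.         345.99659172 205.10666829]
 [  0.           0.           1.        ]] [0.00915457 0.         0.         0.         0.        ]
scene all 184 [[ 0.46063734 -0.11560847  0.012     ]]
scene red 93 [[ 0.47650705 -0.11526961  0.012     ]]
shift [ 15.48 -16.5   -2.04] turn [ -0.    -0.   -10.81] rows 16.5
```

```bash
python3 - <<'E'
from h import *
go([.42,.05,.30],tool(0))
E
```

```text
shift [ 16.72 -22.38  -4.04] turn [ -0.    -0.   -10.81] rows 22.4
```

```bash
python3 -m jog '[[0.73,-0.97,-0.3,0,0,0],[0.73,-0.97,-0.3,0,0,0],[0.73,-0.97,-0.3,0,0,0],[0.73,-0.97,-0.3,0,0,0],[0.73,-0.97,-0.3,0,0,0],[0.73,-0.97,-0.3,0,0,0],[0.73,-0.97,-0.3,0,0,0],[0.73,-0.97,-0.3,0,0,0],[0.73,-0.97,-0.3,0,0,0],[0.73,-0.97,-0.3,0,0,0],[0.73,-0.97,-0.3,0,0,0]]' -1 && python3 -m jog '[[0.73,-0.97,-0.05,0,0,0],[0.73,-0.97,-0.05,0,0,0],[0.73,-0.97,-0.05,0,0,0],[0.73,-0.97,-0.05,0,0,0],[0.73,-0.97,-0.05,0,0,0],[0.73,-0.97,-0.05,0,0,0],[0.73,-0.97,-0.05,0,0,0],[0.73,-0.97,-0.05,0,0,0],[0.73,-0.97,-0.05,0,0,0],[0.73,-0.97,-0.05,0,0,0],[0.73,-0.97,-0.05,0,0,0],[0.73,-0.97,-0.05,0,0,0]]' && python3 -m jog '[[0,0,0,0,0,-1],[0,0,0,0,0,-1],[0,0,0,0,0,-1],[0,0,0,0,0,-1],[0,0,0,0,0,-1],[0,0,0,0,0,-1],[0,0,0,0,0,-1],[0,0,0,0,0,-1],[0,0,0,0,0,-1],[0,0,0,0,0,-1],[0,0,0,0,0,-0.8],[0,0,0,0,0,0]]'
python3 - <<'E'
from h import *
k=snap("wrist","w1");np.save("w1.npy",k,allow_pickle=True)
print(k["st"]["ee_pos"],k["st"]["tool_rot"])
for t in ("press","lid","clip","garlic","lime"):
    print(t,[(np.round(d["centre"],3),round(d["score"],2)) for d in find_in("wrist",t)[:2]])
E
```

```text
time_s: 2.35
ee_pos: [0.2904, -0.2895, 0.2821]
tool_rot: [0.0, 0.991, 0.136, 0.0]
ft_force: [0.2, -0.7, 1.0]
opening: -0.002
grasp_force: 0.0
time_s: 3.55
ee_pos: [0.4226, 0.05, 0.2969]
tool_rot: [0.0, 0.991, 0.137, 0.0]
ft_force: [-0.5, -0.9, -0.7]
opening: -0.002
grasp_force: 0.0
time_s: 4.75
ee_pos: [0.4222, 0.0487, 0.2967]
tool_rot: [0.0, 0.708, 0.707, 0.0]
ft_force: [-0.9, -0.2, 0.1]
opening: 0.001
grasp_force: 0.0
[0.42223257 0.04874216 0.29670522] [1.04271899e-04 7.07524526e-01 7.06688774e-01 1.02344618e-04]
press [(array([0.528, 0.163, 0.097]), 0.87)]
lid [(array([0.543, 0.164, 0.105]), 0.95)]
clip [(array([ 0.468, -0.113,  0.008]), 0.6)]
garlic [(array([0.446, 0.027, 0.035]), 0.96)]
lime []
```

View pics/w1.png

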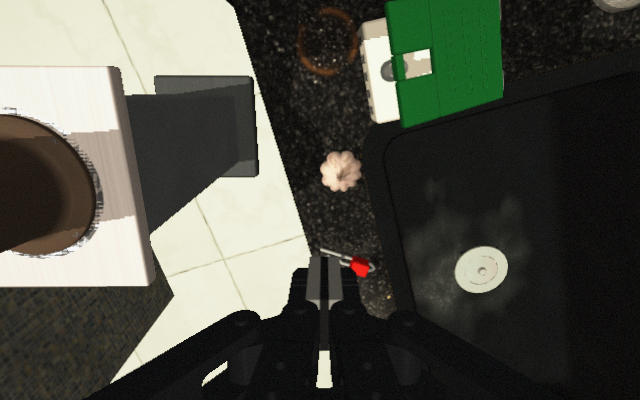

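The wrist view shows the press at the top right: its front side runs from (362,22) to (370,122), the lid is up, and the post shows at (392,70). The garlic is at (341,171) and the clip is at (320,250)–(372,270), red grip to the right. I'll shift to see the whole press.

```bash
python3 -m jog '[[0.9,0.7,0,0,0,0],[0.9,0.7,0,0,0,0],[0.9,0.6,0,0,0,0],[0,0,0,0,0,0]]'
python3 - <<'E'
from h import *
k=snap("wrist","w2");np.save("w2.npy",k,allow_pickle=True)
for t in ("press","lid","clip"):
    print(t,[(np.round(d["centre"],3),round(d["score"],2)) for d in find_in("wrist",t)[:2]])
cv2.imwrite("pics/w2c.png",cv2.resize(k["img"][0:200,280:520],None,fx=3,fy=3,interpolation=cv2.INTER_CUBIC))
E
```

```text
time_s: 5.45
ee_pos: [0.4737, 0.1182, 0.2964]
tool_rot: [-0.0, 0.707, 0.707, 0.001]
ft_force: [-0.7, 0.0, 0.1]
opening: -0.001
grasp_force: 0.0
press [(array([0.535, 0.164, 0.098]), 0.59)]
lid [(array([0.546, 0.168, 0.102]), 0.66)]
clip []
```

View pics/w2c.png

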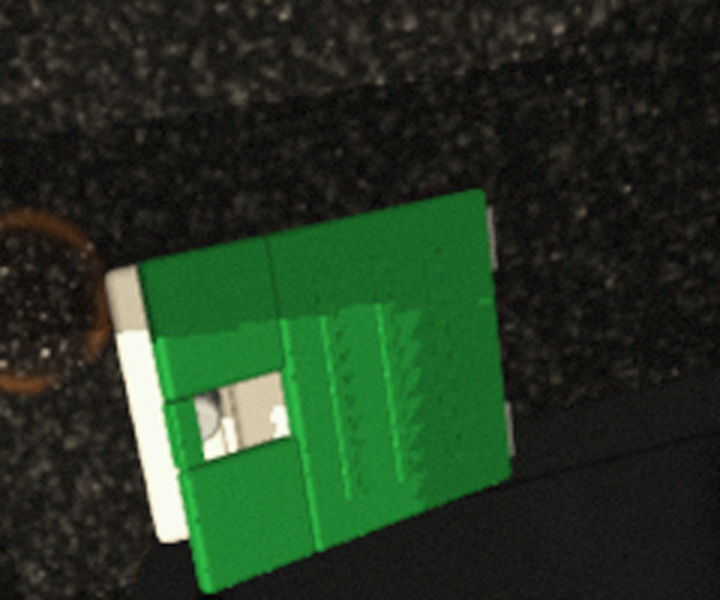

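The crop shows the whole press. The lid's corners are at crop (138,265), (485,190), (512,478) and (205,592); the white front edge runs from (107,272) to (160,545), and the post shows in the slot at (207,415).

```bash
cat > press.py <<'E'
from h import *
def lidpt(x,y,z,a): # shut-pose point rotated by lid angle about hinge
    dx,dz=x-.066,z-.055;c,s=np.cos(a),np.sin(a)
    return np.array([.066+c*dx+s*dz,y,.055-s*dx+c*dz])
def W(p,P): x,y,t=p[:3];c,s=np.cos(t),np.sin(t);P=np.asarray(P);return np.array([x+c*P[0]-s*P[1],y+s*P[0]+c*P[1],P[2]])
E
python3 - <<'E'
from press import *
from scipy.optimize import least_squares
k=np.load("w2.npy",allow_pickle=True).item()
px=np.array([[138,265],[485,190],[512,478],[205,592],[107,272],[160,545]])/3+[280,0]
def pts(p):
    a=p[3];L=[lidpt(-.082,.055,.063,a),lidpt(.066,.055,.063,a),lidpt(.066,-.055,.063,a),lidpt(-.082,-.055,.063,a),[-.072,.055,.055],[-.072,-.055,.055]]
    return np.array([W(p,l) for l in L])
f=lambda p:(proj(k,pts(p))-px).ravel()
r=least_squares(f,[.54,.165,.1,.5]);print(r.x,np.round(f(r.x).reshape(-1,2),1))
p=r.x;np.save("press.npy",p)
print("push open",W(p,lidpt(-.07,.03,.063,p[3])),"shut",W(p,[-.07,.03,.063]),"post",W(p,[-.05,0,.063]))
print("post px",proj(k,[W(p,[-.05,0,z]) for z in(.063,.09,.111)]), "expected crop obs",[280+207/3,415/3])
go(W(p,lidpt(-.07,.03,.063,p[3]))+[0,0,.02],tool(p[2]))
E
```

```text
[0.54466443 0.16104516 0.20515895 0.50054503] [[ 0.1 -0.8]
 [ 0.1 -0.8]
 [ 0.1  0.6]
 [-0.6  1.3]
 [-0.3 -0.2]
 [ 0.8  0.3]]
push open [0.49011389 0.18033654 0.12728548] shut [0.47002074 0.17615543 0.063     ] post [0.49571299 0.15085902 0.063     ]
post px [[343.62248921 135.09187716]
 [344.96515086 138.08933273]
 [346.14231797 140.71717179]] expected crop obs [349.0, 138.33333333333334]
shift [2.59 0.74 5.96] turn [-0.01  0.   -1.72] rows 6.0
```

```bash
python3 -m jog '[[0.65,0.18,0.9,0,0,-0.43],[0.65,0.18,0.9,0,0,-0.43],[0.65,0.18,0.9,0,0,-0.43],[0.65,0.18,0.9,0,0,-0.43],[0,0,0.9,0,0,0],[0,0,0.9,0,0,0],[0,0,0,0,0,0]]' -1
python3 - <<'E'
from press import *
p=np.load("press.npy")
go(W(p,lidpt(-.07,.03,.063,p[3])),tool(p[2]));go(W(p,lidpt(-.07,.03,.063,.25)),tool(p[2]));go(W(p,[-.07,.03,.062]),tool(p[2]))
E
```

```text
time_s: 6.35
ee_pos: [0.4819, 0.1806, 0.1583]
tool_rot: [-0.002, 0.631, 0.776, -0.003]
ft_force: [-0.5, 0.6, -0.5]
opening: -0.004
grasp_force: 0.0
shift [-0.08  0.33  1.24] turn [-0.06  0.01 -0.  ] rows 1.2
shift [-0.08 -0.23  2.48] turn [-0.06  0.01 -0.  ] rows 2.5
shift [-0.08 -0.47  3.86] turn [-0.06  0.01 -0.  ] rows 3.9
```

```bash
python3 -m jog '[[0,0.3,0.4,0,0,0],[0,0,0.4,0,0,0],[0,-0.1,0.4,0,0,0],[0,-0.15,0.4,0,0,0],[0,-0.15,0.4,0,0,0],[0,-0.15,0.4,0,0,0],[0,-0.1,0.4,0,0,0],[0,-0.1,0.4,0,0,0],[0,0,0.4,0,0,0],[0,0,0.3,0,0,0],[0,0,0,0,0,0]]' -1
```

```text
time_s: 7.45
ee_pos: [0.4738, 0.1798, 0.0628]
tool_rot: [-0.0, 0.631, 0.776, -0.001]
ft_force: [-0.5, -0.3, 0.2]
opening: 0.001
grasp_force: 0.0
```

```bash
python3 -m jog '[[0,0,0.08,0,0,0],[0,0,0.08,0,0,0],[0,0,0,0,0,0]]' -1
```

```text
time_s: 7.75
ee_pos: [0.4748, 0.1801, 0.0602]
tool_rot: [0.0, 0.631, 0.776, 0.0]
ft_force: [1.1, -0.2, -0.1]
opening: -0.0
grasp_force: 0.0
```

```bash
python3 -m jog '[[0,0,0.08,0,0,0],[0,0,0.08,0,0,0],[0,0,0,0,0,0]]' -1; python3 -m jog '[[0,0,0.08,0,0,0],[0,0,0.04,0,0,0],[0,0,0,0,0,0]]' -1
```

```text
time_s: 8.05
ee_pos: [0.4743, 0.18, 0.0559]
tool_rot: [0.0, 0.631, 0.776, 0.0]
ft_force: [0.0, 0.4, 0.1]
opening: -0.001
grasp_force: 0.1
time_s: 8.35
ee_pos: [0.4741, 0.1799, 0.0528]
tool_rot: [-0.0, 0.631, 0.776, -0.0]
ft_force: [-0.2, -0.2, -0.3]
opening: -0.001
grasp_force: 0.0
```

```bash
python3 - <<'E'
from h import *
k=snap("wrist","w3");np.save("w3.npy",k,allow_pickle=True)
E
```

```text
(no output)
```

View pics/w3.png

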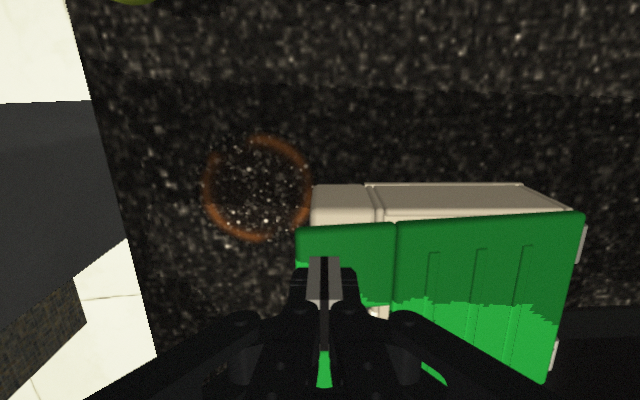

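```bash
python3 - <<'E'
from press import *
from scipy.optimize import least_squares
k=np.load("w3.npy",allow_pickle=True).item();p=np.load("press.npy")
for a in(0,.1,.2,.3,.5):
    print(a,proj(k,[W(p,lidpt(-.082,.055,.063,a)),W(p,lidpt(.066,.055,.063,a)),W(p,lidpt(.066,-.055,.063,a)),W(p,lidpt(-.01,-.055,.063,a))]).round(0).tolist())
print("base top L front/back",proj(k,[W(p,[-.072,.055,.055]),W(p,[.072,.055,.055]),W(p,[-.072,.055,0])]).round(0).tolist())
st=k["st"];print("tip",proj(k,[st["ee_pos"]]), "tcp in press", R.from_euler('z',-p[2]).apply(st["ee_pos"]-[p[0],p[1],0]))
E
```

```text
0 [[292.0, 215.0], [585.0, 215.0], [542.0, 386.0], [416.0, 385.0]]
0.1 [[293.0, 225.0], [587.0, 215.0], [544.0, 386.0], [422.0, 396.0]]
0.2 [[297.0, 238.0], [588.0, 215.0], [545.0, 386.0], [429.0, 407.0]]
0.3 [[306.0, 253.0], [589.0, 214.0], [546.0, 386.0], [437.0, 418.0]]
0.5 [[343.0, 290.0], [591.0, 214.0], [548.0, 385.0], [460.0, 442.0]]
base top L front/back [[313.0, 209.0], [586.0, 209.0], [315.0, 183.0]]
tip [[325.29470149 245.80282669]] tcp in press [-0.06520905  0.03286865  0.05284859]
```

The lid's left edge runs from (297,228) to (585,212), which fits a lid angle of about 0.12: nearly shut. I'll keep pressing in small steps.

```bash
python3 -m jog '[[0,0,0.16,0,0,0],[0,0,0.16,0,0,0]]' -1; python3 -m jog '[[0,0,0.12,0,0,0],[0,0,0.12,0,0,0]]' -1;python3 - <<'E'
from h import *
k=snap("wrist","w4");np.save("w4.npy",k,allow_pickle=True)
a=np.load("w3.npy",allow_pickle=True).item()["img"]
cv2.imwrite("pics/w34.png",np.hstack([a[170:400,250:600],k["img"][170:400,250:600]]))
E
```

```text
time_s: 8.6
ee_pos: [0.4742, 0.18, 0.0449]
tool_rot: [-0.0, 0.631, 0.776, -0.0]
ft_force: [-0.5, -0.5, 1.1]
opening: -0.001
grasp_force: 0.6
time_s: 8.8
ee_pos: [0.4739, 0.1799, 0.0386]
tool_rot: [-0.0, 0.631, 0.776, -0.0]
ft_force: [-0.1, -0.8, 1.0]
opening: -0.001
grasp_force: 0.6
```

View pics/w34.png

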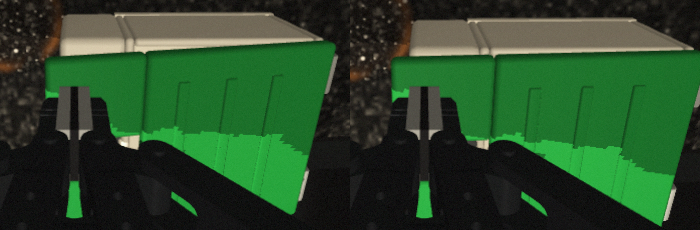

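```bash
python3 - <<'E'
from press import *
k=np.load("w4.npy",allow_pickle=True).item();p=np.load("press.npy");st=k["st"];print(st["ee_pos"],st["ft_force"])
for a in(0,.05,.1,.15): print(a,proj(k,[W(p,lidpt(-.082,.055,.063,a)),W(p,lidpt(.066,.055,.063,a)),W(p,lidpt(.066,-.055,.063,a))]).round(0).tolist())
Rt=q(st["tool_rot"]).as_matrix()
for x in(-.011,0,.011):
  for d in (0,.01,.02,.03): print(x,d,proj(k,[st["ee_pos"]+Rt@[x,0,-d]]).round(0))
E
```

```text
[0.47394604 0.1798608  0.03858786] [-0.14257386 -0.81264772  1.02653408]
0 [[290.0, 225.0], [608.0, 225.0], [558.0, 407.0]]
0.05 [[290.0, 231.0], [609.0, 225.0], [559.0, 407.0]]
0.1 [[290.0, 237.0], [609.0, 225.0], [560.0, 407.0]]
0.15 [[292.0, 245.0], [610.0, 225.0], [560.0, 407.0]]
-0.011 0 [[325. 264.]]
-0.011 0.01 [[325. 272.]]
-0.011 0.02 [[325. 282.]]
-0.011 0.03 [[325. 293.]]
0 0 [[325. 246.]]
0 0.01 [[325. 254.]]
0 0.02 [[325. 263.]]
0 0.03 [[326. 273.]]
0.011 0 [[325. 227.]]
0.011 0.01 [[325. 235.]]
0.011 0.02 [[325. 243.]]
0.011 0.03 [[326. 252.]]
```

```bash
python3 -m jog '[[0,0,0.12,0,0,0],[0,0,0,0,0,0]]' -1; python3 -m jog '[[0,0,0.08,0,0,0],[0,0,0,0,0,0]]' -1
```

```text
time_s: 9.05
ee_pos: [0.4743, 0.1799, 0.0357]
tool_rot: [-0.0, 0.631, 0.776, -0.0]
ft_force: [-0.0, 0.6, -0.7]
opening: 0.001
grasp_force: 0.0
time_s: 9.25
ee_pos: [0.4744, 0.18, 0.0339]
tool_rot: [0.0, 0.631, 0.776, 0.0]
ft_force: [-0.9, -0.2, -0.4]
opening: 0.0
grasp_force: 0.0
```

```bash
for i in 1 2; do python3 -m jog '[[0,0,0.08,0,0,0],[0,0,0,0,0,0]]' -1 | egrep 'ee_pos|ft_f'; done; python3 - <<'E'
from h import *
k=snap("wrist","w5");np.save("w5.npy",k,allow_pickle=True)
a=np.load("w4.npy",allow_pickle=True).item()["img"]
cv2.imwrite("pics/w45.png",np.hstack([a[170:400,250:600],k["img"][170:400,250:600]]))
E
```

```text
ee_pos: [0.4743, 0.18, 0.0319]
ft_force: [-0.7, -0.6, -0.3]
ee_pos: [0.4744, 0.18, 0.0308]
ft_force: [-2.1, -1.1, 6.9]
```

View pics/w45.png

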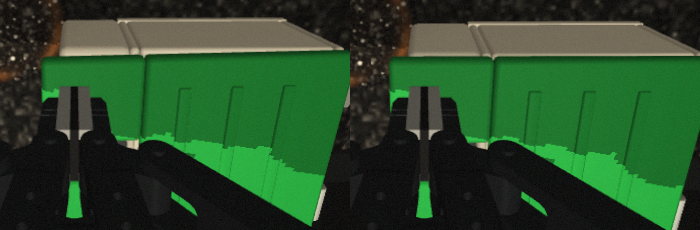

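The lid meets its stop with 6.9 N at TCP z = 0.031, so it is shut. This also shows the real contact point sits about 32 mm behind the nominal TCP. Next I'll touch the post top lightly with the same fingertip to measure its height.

```bash
python3 -m jog '[[0,0,-0.5,0,0,0],[0,0,-1,0,0,0],[0,0,-1,0,0,0],[0,0,0,0,0,0]]' -1;  python3 - <<'E'
from press import *
p=np.load("press.npy");k=snap("wrist","w6");np.save("w6.npy",k,allow_pickle=True)
a=.0
print([d["score"] for d in cut_out("wrist","lid")])
print(proj(k,[W(p,[-.082,.055,.063]),W(p,[.066,.055,.063]),W(p,[.066,-.055,.063])]),proj(k,[W(p,[-.05,0,z]) for z in(.063,.091,.111)]))
go(W(p,[-.05,0,.09]),tool(p[2]))
E
```

```text
time_s: 10.1
ee_pos: [0.4779, 0.181, 0.0967]
tool_rot: [0.002, 0.631, 0.776, 0.004]
ft_force: [1.2, -0.3, 0.5]
opening: -0.001
grasp_force: 0.0
[0.59]
[[291.64595732 191.35802546]
 [526.80660775 190.76532304]
 [499.23132787 336.07228857]] [[341.20479525 269.21551724]
 [343.79963935 292.01805959]
 [346.1020259  312.2446831 ]]
shift [-1.32  0.57  0.14] turn [ 0.02 -0.    0.  ] rows 1.3
```

View pics/w6.png

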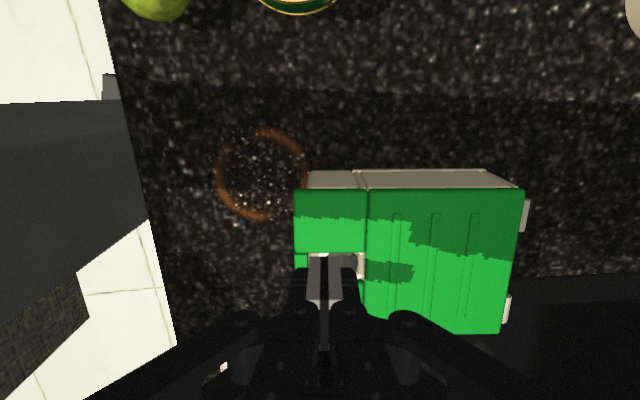

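The lid lies flat: its corners at (294,190) and (525,189) match the shut prediction. Now the touch on the post.

```bash
python3 -m jog '[[-0.66,0.29,0,0,0,0],[-0.66,0.28,0,0,0,0],[0,0,0.4,0,0,0],[0,0,0,0,0,0]]' -1; for i in 1 2 3 4; do python3 -m jog '[[0,0,0.12,0,0,0],[0,0,0,0,0,0]]' -1 | egrep 'ee_pos|ft_f'; done
```

```text
time_s: 10.6
ee_pos: [0.4924, 0.15, 0.08]
tool_rot: [-0.002, 0.631, 0.776, -0.002]
ft_force: [-0.3, -0.3, 0.3]
opening: -0.003
grasp_force: 0.0
ee_pos: [0.4937, 0.1509, 0.0785]
ft_force: [-0.4, 0.4, -0.7]
ee_pos: [0.4945, 0.1508, 0.0762]
ft_force: [-0.2, -0.3, -1.0]
ee_pos: [0.4952, 0.1509, 0.0755]
ft_force: [-5.0, -1.1, 10.9]
ee_pos: [0.4953, 0.1509, 0.0754]
ft_force: [-11.0, -2.1, 28.1]
```

```bash
python3 -m jog '[[0,0,-0.24,0,0,0],[0,0,0,0,0,0]]' -1| egrep 'ee_pos|ft_f'; for i in 1 2 3 ; do python3 -m jog '[[0,0,0.04,0,0,0],[0,0,0,0,0,0]]' -1 | egrep 'ee_pos|ft_f'; done
```

```text
ee_pos: [0.4963, 0.151, 0.0779]
ft_force: [0.2, -0.2, 0.4]
ee_pos: [0.4952, 0.1506, 0.0756]
ft_force: [-0.1, 0.3, 4.8]
ee_pos: [0.4953, 0.1507, 0.0756]
ft_force: [-3.4, -0.0, 10.8]
ee_pos: [0.4953, 0.1507, 0.0755]
ft_force: [-4.7, -0.9, 16.5]
```

```bash
python3 -m jog '[[0,0,-1,0,0,0],[0,0,-1,0,0,0],[0,0,-1,0,0,0],[0,0,-1,0,0,0],[0,0,-1,0,0,0],[0,0,0,0,0,0]]' 1| egrep 'ee_pos|open'; python3 - <<'E'
from h import *
k=np.load("w1.npy",allow_pickle=True).item();h=cv2.cvtColor(k["img"],cv2.COLOR_BGR2HSV)
m=((h[...,0]<8)|(h[...,0]>172))&(h[...,1]>160)&(h[...,2]>100);m[:,:300]=0;m[:230]=0
v,u=np.nonzero(m);print(len(u),u.min(),u.max(),v.min(),v.max())
g=plane(k,[[u.mean(),v.mean()]],.016)[0];t=plane(k,[[321,250]],.005)[0];print(g,t)
d=t-g;y=np.arctan2(d[1],d[0]);print(y,np.hypot(*d[:2]))
go([*(g[:2]),.12],tool(y-np.pi/2))
E
```

```text
ee_pos: [0.4976, 0.1511, 0.2016]
opening: 0.991
233 349 369 257 277
[ 0.47298435 -0.11830915  0.016     ] [ 0.41670315 -0.09449134  0.005     ]
2.7412535204558184 0.06111350939704924
shift [-10.35  -3.18   3.24] turn [ 0.05  0.03 -8.04] rows 10.3
```

```bash
python3 -m jog '[[-0.94,-0.29,0,0,0,0],[-0.94,-0.29,0,0,0,0],[-0.94,-0.29,0,0,0,0],[-0.94,-0.29,0,0,0,0],[-0.94,-0.29,0.1,0,0,0],[-0.94,-0.29,0.4,0,0,0],[-0.94,-0.29,0.5,0,0,0],[-0.94,-0.29,0.5,0,0,0],[-0.94,-0.29,0.5,0,0,0],[-0.94,-0.29,0.6,0,0,0],[-0.94,-0.29,0.6,0,0,0]]' 1 | egrep 'time|ee_pos|ft_f'; python3 -m jog '[[0,0,0,0,0,-1],[0,0,0,0,0,-1],[0,0,0,0,0,-1],[0,0,0,0,0,-1],[0,0,0,0,0,-1],[0,0,0,0,0,-1],[0,0,0,0,0,-1],[0,0,0,0,0,-1],[0,0,0,0,0,0]]'
python3 - <<'E'
from h import *
k=snap("wrist","w7");np.save("w7.npy",k,allow_pickle=True)
cv2.imwrite("pics/w7c.png",cv2.resize(k["img"][120:320,200:440],None,fx=3,fy=3,interpolation=cv2.INTER_CUBIC))
E
```

```text
time_s: 13.9
ee_pos: [0.4682, -0.1193, 0.1162]
ft_force: [-0.4, -0.8, -0.5]
time_s: 14.8
ee_pos: [0.4683, -0.1183, 0.1167]
tool_rot: [-0.002, 0.201, 0.98, 0.0]
ft_force: [0.1, 0.7, -0.4]
opening: 0.999
grasp_force: 0.0
```

View pics/w7c.png

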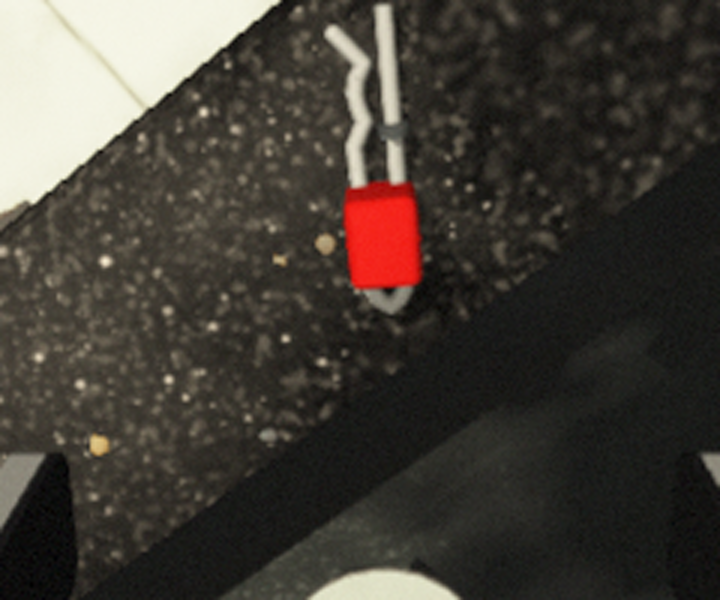

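The crop shows the clip with its tips up: straight leg on the right, from (397,183) to its tip at (383,6), bowed leg on the left, and the grip's top face with corners (345,203), (411,197), (422,282), (352,288).

```bash
cat > clip.py <<'E'
from h import *
from scipy.optimize import least_squares
def fit(k,px,P,z0=0): # planar pose of clip points P (clip frame) with pixel px
    def W(p,P): c,s=np.cos(p[2]),np.sin(p[2]);return np.c_[p[0]+c*P[:,0]-s*P[:,1],p[1]+s*P[:,0]+c*P[:,1],P[:,2]+(p[3] if len(p)>3 else z0)]
    f=lambda p:(proj(k,W(p,P))-px).ravel()
    return f,W
E
python3 - <<'E'
from clip import *
k=np.load("w7.npy",allow_pickle=True).item()
px=np.array([[345,203],[411,197],[422,282],[352,288],[383,6],[397,180]])/3+[200,120]
P=np.array([[13,10,24],[13,-10,24],[-13,-10,24],[-13,10,24],[62,-5.5,5],[13,-5.5,5]])/1e3
f,W=fit(k,px,P);r=least_squares(f,[.473,-.118,2.74]);print(r.x,f(r.x).reshape(-1,2).round(1));np.save("clip.npy",r.x)
go([r.x[0],r.x[1],.0],tool(r.x[2]-np.pi/2))
E
```

```text
[ 0.472599   -0.11643276  2.82537408] [[-1.3 -0.6]
 [ 1.6 -0.7]
 [ 0.3  1.4]
 [-0.5  1.4]
 [-0.2 -1. ]
 [ 0.1 -0.3]]
shift [-0.14  0.14  4.68] turn [-0.   -0.02 -0.76] rows 4.7
```

```bash
python3 -m jog '[[-0.07,0.07,0.9,0,0,-0.38],[-0.07,0.07,0.9,0,0,-0.38],[0,0,0.9,0,0,0],[0,0,0.9,0,0,0],[0,0,0.6,0,0,0],[0,0,0,0,0,0]]' 0.1
python3 - <<'E'
from clip import *
k=snap("wrist","w8");np.save("w8.npy",k,allow_pickle=True);r=np.load("clip.npy")
go([r[0],r[1],-.029],tool(r[2]-np.pi/2))
cv2.imwrite("pics/w8c.png",k["img"][100:400,150:500])
E
```

```text
time_s: 15.45
ee_pos: [0.4711, -0.1158, 0.0107]
tool_rot: [-0.003, 0.157, 0.988, 0.001]
ft_force: [-0.5, 0.4, 0.0]
opening: 0.554
grasp_force: 0.0
shift [-0.02 -0.01  1.64] turn [ 0.   -0.03  0.  ] rows 1.6
```

View pics/w8c.png

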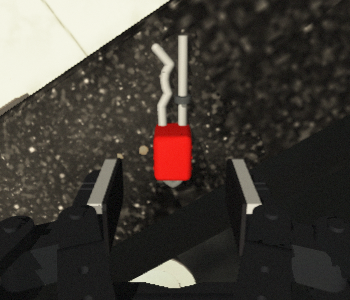

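```bash
python3 -m jog '[[0,0,0.8,0,0,0],[0,0,0.3,0,0,0],[0,0,0,0,0,0]]' | egrep 'ee_pos|ft_f'; python3 -m jog '[[0,0,0.3,0,0,0],[0,0,0.2,0,0,0],[0,0,0,0,0,0]]'| egrep 'ee_pos|ft_f'
```

```text
ee_pos: [0.4734, -0.1166, -0.0144]
ft_force: [-0.1, 0.3, -0.6]
ee_pos: [0.4738, -0.1167, -0.0268]
ft_force: [-0.3, 0.3, -0.3]
```

```bash
python3 -m jog '[[0,0,0,0,0,0],[0,0,0,0,0,0],[0,0,0,0,0,0],[0,0,0,0,0,0],[0,0,0,0,0,0],[0,0,0,0,0,0]]' -1 70; python3 - <<'E'
from clip import *
print(manip.state()["ee_pos"])
E
```

```text
time_s: 16.7
ee_pos: [0.4746, -0.117, -0.026]
tool_rot: [0.0, 0.156, 0.988, -0.0]
ft_force: [0.0, 0.1, 5.4]
opening: 0.214
grasp_force: 69.6
[ 0.47464579 -0.11699112 -0.02595599]
```

```bash
python3 -m jog '[[0,0,-0.3,0,0,0],[0,0,-0.7,0,0,0],[0,0,-1,0,0,0],[0,0,-1,0,0,0],[0,0,-1,0,0,0],[0,0,0,0,0,0]]'; cat > look.py <<'E'
from clip import *
def look(k,save=None):
    st=k["st"];Rt=q(st["tool_rot"]).as_matrix()
    T=lambda a:proj(k,np.array(a).reshape(-1,3)@Rt.T+st["ee_pos"])
    L=T([[x/1e3,.0055,-.031] for x in (17,22,35,40,45,50,55,60,64,68)]);print("pred leg",L.round(1).tolist())
    g=cv2.cvtColor(k["img"],cv2.COLOR_BGR2GRAY).astype(int)
    for u,v in L:
        u,v=int(round(u)),int(round(v));
        print(v,u-12,g[v,u-12:u+13].tolist())
    h=cv2.cvtColor(k["img"],cv2.COLOR_BGR2HSV)
    m=((h[...,0]<8)|(h[...,0]>172))&(h[...,1]>160)&(h[...,2]>80);m[:,:270]=0;m[:,380:]=0
    vv,uu=np.nonzero(m);print("red",len(uu),uu.min(),uu.max(),vv.min(),vv.max(),uu.mean(),vv.mean())
    print("pred grip corners",T([[.015,-.010,-.050],[.015,.010,-.050],[-.011,.01,-.05],[.015,.01,-.026]]).round(1).tolist())
E
python3 - <<'E'
from look import *
k=snap("wrist","w9");np.save("w9.npy",k,allow_pickle=True);look(k)
E
```

```text
time_s: 17.3
ee_pos: [0.4773, -0.1179, 0.077]
tool_rot: [0.004, 0.156, 0.988, -0.001]
ft_force: [0.1, 0.2, -1.0]
opening: 0.213
grasp_force: 68.9
pred leg [[334.5, 240.8], [334.6, 230.6], [334.8, 203.2], [334.9, 192.3], [335.1, 181.1], [335.2, 169.7], [335.3, 158.0], [335.4, 146.1], [335.5, 136.3], [335.6, 126.4]]
241 322 [27, 29, 37, 37, 29, 31, 29, 32, 63, 159, 200, 209, 214, 211, 206, 193, 181, 156, 120, 68, 32, 29, 31, 33, 21]
231 323 [48, 38, 93, 112, 90, 50, 29, 56, 159, 200, 211, 213, 213, 206, 194, 183, 161, 128, 75, 37, 29, 27, 28, 30, 31]
203 323 [66, 72, 81, 72, 70, 60, 51, 67, 155, 195, 209, 215, 211, 211, 206, 190, 176, 153, 106, 72, 65, 61, 49, 48, 42]
192 323 [53, 63, 77, 75, 63, 58, 51, 65, 153, 192, 207, 213, 215, 212, 205, 194, 183, 153, 117, 67, 43, 46, 44, 40, 39]
181 323 [72, 55, 56, 81, 90, 75, 83, 85, 150, 189, 204, 211, 215, 212, 209, 197, 185, 165, 130, 79, 56, 53, 43, 35, 35]
170 323 [167, 142, 95, 57, 56, 55, 68, 81, 152, 187, 200, 211, 216, 215, 209, 203, 192, 169, 137, 91, 59, 59, 52, 41, 43]
158 323 [52, 53, 57, 51, 54, 55, 53, 64, 144, 183, 199, 210, 211, 214, 213, 202, 191, 173, 147, 93, 42, 43, 56, 68, 70]
146 323 [65, 60, 60, 54, 51, 55, 58, 78, 147, 183, 197, 206, 211, 214, 213, 205, 199, 179, 150, 93, 47, 40, 45, 44, 54]
136 324 [54, 56, 71, 87, 86, 69, 58, 56, 66, 69, 77, 85, 82, 82, 83, 84, 83, 73, 53, 52, 64, 51, 39, 29, 29]
126 324 [50, 55, 59, 71, 80, 75, 58, 50, 43, 55, 48, 46, 38, 40, 36, 45, 70, 80, 80, 64, 42, 42, 44, 45, 45]
red 3144 300 347 244 317 323.83396946564886 281.470737913486
pred grip corners [[297.5, 264.7], [346.9, 264.7], [345.6, 319.1], [343.7, 240.3]]
```

```bash
python3 -m jog '[[0,0,-0.5,0,0,1],[0,0,-0.5,0,0,1],[0,0,0,0,0,1],[0,0,0,0,0,1],[0,0,0,0,0,1],[0,0,0,0,0,1],[0,0,0,0,0,1],[0,0,0,0,0,1],[0,0,0,0,0,0.75],[0,0,0,0,0,0]]'; python3 - <<'E'
from press import *
p=np.load("press.npy");go(W(p,[-.056,-.100,.10]),tool(p[2]))
E
```

```text
time_s: 18.35
ee_pos: [0.4726, -0.1163, 0.0968]
tool_rot: [-0.002, 0.63, 0.776, -0.001]
ft_force: [-0.1, -0.3, -0.6]
opening: 0.219
grasp_force: 68.9
shift [ 6.27  2.85 -0.13] turn [-0.03 -0.01  0.01] rows 6.3
```

```bash
python3 -m jog '[[0.9,0.4,0,0,0,0],[0.9,0.4,0,0,0,0],[0.9,0.4,0,0,0,0],[0.9,0.4,0,0,0,0],[0.9,0.4,0,0,0,0],[0.9,0.4,0,0,0,0],[0.9,0.4,0.4,0,0,0],[0,0,0.7,0,0,0],[0,0,0.6,0,0,0],[0,0,0,0,0,0]]'; python3 - <<'E'
from look import *
from press import W
k=snap("wrist","w10");np.save("w10.npy",k,allow_pickle=True);p=np.load("press.npy")
go(W(p,[-.056,-.100,.0566]),tool(p[2]))
c=proj(k,[W(p,[-.05,0,.1076]),W(p,[-.058,0,.1076]),W(p,[-.042,0,.1076]),W(p,[-.05,.008,.1076]),W(p,[-.05,-.008,.1076]),W(p,[-.082,.055,.063]),W(p,[.066,.055,.063])]).round(1);print(c.tolist())
u,v=c[0].astype(int)
b=k["img"][v-40:v+60:4,u-44:u+44:4]; 
for ch in (1,2):
    print("BGR"[ch]);[print(v-40+4*i,*["%3d"%x for x in r]) for i,r in enumerate(b[...,ch])]
print(u-44)
E
```

```text
time_s: 19.35
ee_pos: [0.5069, 0.0519, 0.0529]
tool_rot: [-0.003, 0.629, 0.777, -0.002]
ft_force: [-0.7, 0.3, -0.4]
opening: 0.211
grasp_force: 68.9
shift [-0.02  0.08 -0.1 ] turn [-0.04 -0.01  0.03] rows 0.1
[[355.3, 32.6], [329.9, 32.6], [380.7, 32.7], [356.1, 3.7], [354.5, 60.2], [268.0, -107.5], [656.0, -109.9]]
G
R
311
```

```bash
python3 - <<'E'
from look import *
k=np.load("w10.npy",allow_pickle=True).item()
im=k["img"];b=im[0:100:4,300:420:4]
for ch in (1,2):
    print("BGR"[ch],"cols 300..");[print(4*i,*["%3d"%x for x in r]) for i,r in enumerate(b[...,ch])]
E
```

```text
G cols 300..
0 182 183 184 180 185 182 184 185 183 184 180 182 184 182 181 184 180 183 183 181 183 126 157 182 186 186 183 187 183 183
4 185 182 184 183 183 184 182 181 184 184 183 184 185 176 168 158 154 180 182 186 184 121 162 182 187 184 188 183 185 185
8 182 184 182 182 182 186 184 183 182 183 186 188 183 222 218 216 202 139 158 184 181 120 164 182 186 186 183 187 182 184
12 183 181 181 180 184 183 183 180 183 182 196 194 215 219 222 220 215 215 132 169 178 115 167 186 185 186 185 188 187 185
16 140 142 141 143 141 146 142 145 142 196 197 216 211 212 216 220 221 214 216 122 142  85 174 186 186 186 186 187 187 184
20  62  61  61  60  60  63  61  58  60 203 214 212 216 214 211 214 218 222 218 147 103 152 177 183 189 187 186 187 185 184
24 175 251 251 251 251 249 251 251 249 205 218 217 213 214 215 210 211 217 223 197 155 153 179 184 185 185 187 184 185 183
28 174 199 195 196 251 251 251 251 186 208 218 217 218 212 210 215 211 213 215 221 122 149 176 184 186 188 185 188 188 183
32 174 196 199 198 251 251 251 102 197 213 219 216 216 217 216 212 214 210 212 205 131 133  91 119 119 124
[... 4369 characters left out ...]
6  35  33  35  35  36  35  37  33  34  34  34  60  35  51  50  50  47  49  50  47  53
80  48  48  51  49  46  47  46  53  45  47  44  49  46  51  48  47  48  46  47  46  29  41  53  49  49  50  46  51  52  49
84  49  47  50  49  51  47  46  50  48  50  47  48  54  51  46  48  47  50  47  45  34  39  49  48  51  49  55  47  49  51
88  51  47  47  48  48  51  42  50  48  48  49  49  46  52  46  48  48  46  48  44  30  39  51  51  51  51  48  52  52  48
92  49  46  47  50  48  47  48  50  52  53  52  49  48  50  50  50  46  51  47  51  28  47  50  52  51  51  51  50  47  49
96  46  48  50  50  49  46  50  50  48  51  51  47  52  47  52  49  48  52  49  46  27  43  51  52  49  52  48  54  49  48
```

```bash
python3 - <<'E'
from look import *
p=np.load("press.npy")
k=np.load("w10.npy",allow_pickle=True).item();st=k["st"];Rt=q(st["tool_rot"]).as_matrix()
g=cv2.cvtColor(k["img"],cv2.COLOR_BGR2GRAY).astype(float);R_=k["img"][...,2].astype(float)
tl=lambda P:(P-st["ee_pos"])@Rt
print("post tool",tl(plane(k,[[355.7,28.2]],.1076)), "yaw tool", np.arctan2(Rt[1,1],Rt[0,1]))
print([(v,g[v,322:350:1].astype(int).tolist()) for v in (134,138,142,150,165,190,200)])
# seam
pts=[]
for v in list(range(0,14))+list(range(80,130)):
    r=g[v,374:394];w=np.clip(r.max()-15-r,0,None);pts.append([374+(w*np.arange(20)).sum()/w.sum(),v])
P=plane(k,pts,.063);d=np.polyfit(P[:,1],P[:,0],1)[0];print("seam press yaw",-np.arctan(d),pts[0],pts[-1])
# lid front-right/other red edges
E
```

```text
post tool [[ 0.1004271   0.00926474 -0.05461983]] yaw tool 0.2089950022387468
[(134, [136, 133, 133, 133, 137, 135, 133, 134, 134, 131, 135, 135, 133, 131, 131, 132, 134, 133, 133, 130, 132, 132, 133, 133, 133, 133, 130, 133]), (138, [133, 132, 133, 135, 132, 133, 134, 135, 132, 166, 173, 178, 179, 173, 175, 168, 160, 147, 139, 123, 105, 123, 132, 134, 136, 133, 132, 137]), (142, [132, 134, 132, 133, 135, 131, 132, 135, 129, 177, 203, 218, 221, 222, 219, 211, 200, 186, 165, 139, 113, 123, 133, 132, 132, 134, 133, 131]), (150, [138, 133, 133, 133, 136, 135, 134, 134, 132, 178, 206, 221, 195, 205, 221, 215, 199, 183, 163, 135, 96, 85, 86, 82, 85, 85, 84, 86]), (165, [129, 134, 133, 133, 135, 133, 135, 133, 133, 182, 211, 222, 205, 194, 210, 208, 197, 180, 157, 125, 117, 127, 136, 135, 132, 134, 130, 120]), (190, [23, 25, 26, 28, 16, 19, 21, 26, 49, 177, 213, 224, 224, 222, 221, 208, 189, 169, 140, 114, 60, 22, 21, 19, 19, 16, 8, 13]), (200, [25, 27, 20, 25, 29, 26, 22, 19, 51, 177, 217, 222, 225, 223, 220, 207, 190, 161, 136, 92, 43, 19, 20, 23, 25, 29, 23, 26])]
seam press yaw 0.20769612933627593 [np.float64(385.59154929577466), 0] [np.float64(378.8901734104046), 129]
```

```bash
python3 - <<'E'
from look import *
p=np.load("press.npy")
k=np.load("w10.npy",allow_pickle=True).item();st=k["st"];Rt=q(st["tool_rot"]).as_matrix()
for z in(.029,.031,.033):print(z,((plane(k,[[336.3,195],[336.4,150],[336,137.5],[330.7,190],[342,190]],st["ee_pos"][2]+z)-st["ee_pos"])@Rt*1e3).round(2).tolist())
print(manip.state()["ee_pos"])
E
```

```text
0.029 [[38.13, 4.73, -28.98], [58.01, 4.55, -28.95], [63.24, 4.33, -28.94], [40.42, 2.24, -28.96], [40.43, 7.21, -29.0]]
0.031 [[38.73, 4.65, -30.98], [58.34, 4.48, -30.95], [63.5, 4.26, -30.94], [40.98, 2.2, -30.96], [40.99, 7.1, -30.99]]
0.033 [[39.33, 4.58, -32.98], [58.66, 4.41, -32.95], [63.75, 4.19, -32.94], [41.55, 2.16, -32.96], [41.56, 6.99, -32.99]]
[0.50812767 0.05177667 0.05413426]
```

```bash
python3 -m jog '[[0.3,0.14,-0.12,0,0,0],[0.3,0,0,0,0,0],[0,0,0,0,0,0],[0,0,0,0,0,0],[0,0,0,0,0,0]]'; cat > al.py <<'E'
from look import *
import sys
k=snap("wrist");st=k["st"];Rt=q(st["tool_rot"]).as_matrix();im=k["img"].astype(float)
zt=float(sys.argv[1]) if len(sys.argv)>1 else .1076
c=proj(k,[st["ee_pos"]+Rt@[float(sys.argv[2]),.0055,-.05]])[0];print("disc guess",c.round())
m=((im.min(2)>170)&(im.max(2)<238)).astype(np.uint8)
u0,v0=int(c[0]),int(c[1]);M=np.zeros_like(m);M[max(0,v0-45):v0+45,u0-45:u0+45]=1;m*=M
m=cv2.morphologyEx(m,cv2.MORPH_OPEN,np.ones((9,9),np.uint8))
n,l,s,ce=cv2.connectedComponentsWithStats(m);i=1+np.argmax(s[1:,4]);ct=cv2.findContours((l==i).astype(np.uint8),0,1)[0][0]
x,y,w,h=s[i,:4];print("disc bbox",s[i])
e=cv2.fitEllipse(cv2.convexHull(ct));print("ellipse",e)
print("post tool mm",((plane(k,[e[0]],zt)-st["ee_pos"])@Rt*1e3).round(2))
g=cv2.cvtColor(k["img"],cv2.COLOR_BGR2GRAY)
for v in (137,145,150,185,190,195):print(v,g[v,322:350].tolist())
print(st["ee_pos"],np.arctan2(Rt[1,1],Rt[0,1]))
np.save("al.npy",k,allow_pickle=True)
E
python3 al.py .1076 .085
```

```text
time_s: 19.9
ee_pos: [0.5109, 0.0671, 0.0594]
tool_rot: [0.0, 0.63, 0.776, 0.0]
ft_force: [-1.1, 0.2, -1.4]
opening: 0.211
grasp_force: 68.9
disc guess [342.  81.]
disc bbox [ 313   59   39   38 1243]
ellipse ((331.5581970214844, 77.54434204101562), (40.21769332885742, 40.40150451660156), 102.50563049316406)
post tool mm [[ 86.14   1.92 -48.18]]
137 [134, 129, 136, 132, 135, 134, 134, 135, 131, 136, 127, 118, 113, 116, 110, 104, 109, 108, 112, 112, 122, 131, 135, 135, 132, 135, 132, 131]
145 [132, 132, 134, 133, 133, 132, 132, 135, 132, 180, 208, 217, 222, 222, 220, 215, 202, 185, 165, 135, 113, 123, 134, 135, 135, 133, 134, 124]
150 [134, 133, 133, 136, 131, 134, 132, 135, 132, 178, 204, 219, 175, 195, 220, 213, 200, 186, 164, 135, 108, 124, 131, 135, 134, 137, 136, 137]
185 [136, 135, 135, 136, 134, 136, 133, 134, 136, 188, 216, 224, 177, 162, 205, 212, 193, 175, 149, 118, 130, 137, 136, 132, 136, 136, 137, 134]
190 [132, 132, 133, 133, 132, 130, 134, 132, 137, 188, 216, 225, 225, 222, 222, 208, 195, 172, 142, 116, 124, 136, 135, 136, 130, 131, 133, 132]
195 [25, 27, 27, 23, 25, 23, 23, 28, 36, 174, 217, 223, 224, 222, 220, 210, 192, 167, 141, 112, 66, 26, 25, 26, 25, 27, 25, 27]
[0.51090717 0.06709057 0.05943486] 0.20689275838701793
```

```bash
python3 -m jog '[[0,-0.1,0.09,0,0,0],[0,0,0,0,0,0],[0,0,0,0,0,0],[0,0,0,0,0,0],[0,0,0,0,0,0]]'; python3 al.py .1076 .085; python3 - <<'E'
from h import *
k=np.load("al.npy",allow_pickle=True).item()
for v in (66,72,78,84,90):print(v,k["img"][v,306:372].astype(int)[:,2].tolist())
print(k["img"][48:110,338,2].tolist())
E
```

```text
time_s: 20.45
ee_pos: [0.5084, 0.0665, 0.0568]
tool_rot: [0.0, 0.63, 0.776, 0.0]
ft_force: [-0.0, -0.3, -0.6]
opening: 0.218
grasp_force: 68.9
disc guess [342.  81.]
disc bbox [ 320   58   40   40 1309]
ellipse ((339.44158935546875, 77.2437973022461), (40.388465881347656, 41.6111946105957), 88.05838775634766)
post tool mm [[ 86.15   4.53 -50.76]]
137 [136, 134, 128, 133, 135, 134, 134, 134, 134, 138, 124, 115, 114, 113, 108, 107, 110, 109, 116, 119, 120, 129, 131, 132, 132, 134, 135, 133]
145 [135, 137, 133, 134, 135, 132, 136, 135, 134, 181, 208, 218, 222, 223, 222, 213, 200, 188, 164, 137, 115, 122, 136, 133, 137, 131, 134, 133]
150 [135, 135, 134, 137, 136, 135, 135, 132, 135, 180, 209, 220, 225, 222, 221, 214, 200, 185, 164, 133, 112, 125, 133, 135, 138, 135, 106, 85]
185 [136, 134, 134, 137, 136, 135, 135, 132, 137, 190, 216, 224, 197, 209, 220, 211, 197, 174, 145, 118, 130, 136, 134, 132, 133, 136, 133, 135]
190 [134, 136, 135, 137, 133, 134, 139, 138, 126, 186, 214, 224, 225, 220, 221, 209, 191, 171, 142, 112, 129, 135, 139, 136, 138, 140, 133, 135]
195 [29, 31, 32, 26, 30, 31
[... 1412 characters left out ...]
, 215, 173, 122, 120, 122, 169, 203, 211, 205, 197, 168, 170, 121, 32]
90 [251, 250, 251, 251, 251, 251, 251, 227, 138, 99, 100, 100, 99, 101, 97, 155, 195, 201, 201, 197, 202, 209, 218, 219, 219, 223, 225, 228, 223, 224, 225, 222, 221, 220, 218, 220, 218, 221, 222, 221, 222, 220, 222, 219, 220, 220, 217, 219, 215, 211, 176, 134, 124, 123, 123, 143, 183, 200, 207, 211, 207, 195, 162, 169, 122, 13]
[50, 49, 46, 40, 36, 87, 162, 183, 182, 181, 211, 222, 224, 223, 221, 222, 219, 219, 217, 214, 212, 212, 217, 218, 221, 220, 215, 216, 216, 218, 216, 216, 218, 221, 221, 223, 221, 223, 220, 221, 220, 219, 221, 223, 222, 226, 227, 222, 220, 204, 178, 169, 166, 152, 121, 101, 102, 90, 55, 21, 32, 37]
```

```bash
python3 -m jog '[[0.2,0,0,0,0,0],[0.2,0,0,0,0,0],[0.1,0,0,0,0,0],[0,0,0,0,0,0],[0,0,0,0,0,0]]' | egrep 'ee_pos|ft_f'; python3 -m jog '[[0.1,0,0,0,0,0],[0,0,0,0,0,0],[0,0,0,0,0,0]]' | egrep 'ee_pos|ft_f';python3 -m jog '[[0.06,0,0,0,0,0],[0,0,0,0,0,0],[0,0,0,0,0,0]]' | egrep 'ee_pos|ft_f'
```

```text
ee_pos: [0.5057, 0.079, 0.0568]
ft_force: [-0.2, -0.1, -0.7]
ee_pos: [0.5052, 0.0813, 0.0568]
ft_force: [-0.3, -0.3, -1.3]
ee_pos: [0.5049, 0.0827, 0.0568]
ft_force: [0.2, 0.1, -1.1]
```

```bash
python3 -m jog '[[0.06,0,0,0,0,0],[0,0,0,0,0,0],[0,0,0,0,0,0]]' | egrep 'ee_pos|ft_f'
```

```text
ee_pos: [0.5046, 0.0843, 0.0568]
ft_force: [-0.3, -0.6, -1.6]
```

```bash
for i in 1 2; do python3 -m jog '[[0.08,0,0,0,0,0],[0.08,0,0,0,0,0],[0,0,0,0,0,0]]' | egrep 'ee_pos|ft_f'; done
```

```text
ee_pos: [0.5037, 0.0884, 0.0568]
ft_force: [0.4, -0.5, -1.2]
ee_pos: [0.5029, 0.0923, 0.0568]
ft_force: [0.4, 0.3, -0.4]
```

```bash
for i in 1 2 3; do python3 -m jog '[[0.08,0,0,0,0,0],[0,0,0,0,0,0],[0,0,0,0,0,0]]' | egrep 'ee_pos|ft_f'; done
```

```text
ee_pos: [0.5025, 0.094, 0.0568]
ft_force: [0.2, 0.5, -0.1]
ee_pos: [0.5021, 0.096, 0.0568]
ft_force: [-0.5, 0.0, -0.2]
ee_pos: [0.5014, 0.098, 0.0567]
ft_force: [-0.8, -1.4, -0.4]
```

```bash
for i in 1 2 3; do python3 -m jog '[[0.06,0,0,0,0,0],[0,0,0,0,0,0]]' | egrep 'ee_pos|ft_f'; done
```

```text
ee_pos: [0.5011, 0.0994, 0.0567]
ft_force: [-1.1, -0.3, -0.9]
ee_pos: [0.5009, 0.1002, 0.0567]
ft_force: [0.0, -3.5, -0.6]
ee_pos: [0.5003, 0.1029, 0.0567]
ft_force: [-1.7, -0.6, -0.5]
```

```bash
for i in 1 2 3; do python3 -m jog '[[0.06,0,0,0,0,0],[0,0,0,0,0,0]]' | egrep 'ee_pos|ft_f|grasp'; done
```

```text
ee_pos: [0.5, 0.1044, 0.0567]
ft_force: [-2.4, -0.4, -0.6]
grasp_force: 69.0
ee_pos: [0.4998, 0.1059, 0.0567]
ft_force: [-1.4, 1.8, -0.7]
grasp_force: 68.9
ee_pos: [0.4999, 0.1072, 0.0568]
ft_force: [-1.2, 1.2, -1.0]
grasp_force: 68.9
```

```bash
for i in 1 2 3 4; do python3 -m jog '[[0.04,0,0,0,0,0],[0,0,0,0,0,0]]' | egrep 'ee_pos|ft_f'; done
```

```text
ee_pos: [0.4999, 0.1078, 0.0569]
ft_force: [-1.5, 0.1, -1.0]
ee_pos: [0.4998, 0.1088, 0.057]
ft_force: [-0.2, 0.4, -0.7]
ee_pos: [0.4996, 0.1098, 0.057]
ft_force: [-1.0, -0.2, -0.7]
ee_pos: [0.4993, 0.1107, 0.0569]
ft_force: [-0.1, -0.5, -0.6]
```

```bash
for i in 1 2; do python3 -m jog '[[0.03,0,0,0,0,0],[0,0,0,0,0,0]]' | egrep 'ee_pos|ft_f'; done
```

```text
ee_pos: [0.4991, 0.1114, 0.0569]
ft_force: [-0.5, 0.4, -0.5]
ee_pos: [0.4989, 0.1119, 0.0569]
ft_force: [0.5, -1.2, -1.2]
```

```bash
for i in 1 2; do python3 -m jog '[[0.03,0,0,0,0,0],[0,0,0,0,0,0]]' | egrep 'ee_pos|ft_f'; done
```

```text
ee_pos: [0.4989, 0.1122, 0.0569]
ft_force: [0.1, -3.6, 0.1]
ee_pos: [0.4989, 0.1123, 0.057]
ft_force: [1.0, -5.8, -0.1]
```

```bash
python3 -m jog '[[0,0,0,0,0,0],[0,0,0,0,0,0],[0,0,0,0,0,0],[0,0,0,0,0,0]]' 0.3; python3 -m jog '[[0,0,-0.5,0,0,0],[0,0,-1,0,0,0],[0,0,-1,0,0,0],[0,0,-1,0,0,0],[-1,0,-0.5,0,0,0],[-1,0,0,0,0,0],[0,0,0,0,0,0],[0,0,0,0,0,0],[0,0,0,0,0,0]]'; python3 - <<'E'
from press import *
k=snap("wrist","w11");np.save("w11.npy",k,allow_pickle=True);p=np.load("press.npy");p[2]=.2075
P=W(p,[-.05,0,.1076]);c=proj(k,[P,W(p,[-.05,-.0385,.1066]),W(p,[-.05,0.0235,.0876]),W(p,[-.05,-.0105,.0876])]).round(1);print("post,grip,tip,collar pred",c.tolist())
for t in("clip","lid"):
  for d in find_in("wrist",t)[:2]: 
    w=d["centre"]-np.array([p[0],p[1],0]);print(t,d["score"],R.from_euler('z',-p[2]).apply(w).round(4))
h=cv2.cvtColor(k["img"],cv2.COLOR_BGR2HSV);m=((h[...,0]<8)|(h[...,0]>172))&(h[...,1]>160)&(h[...,2]>80)
m=m.astype(np.uint8);n,l,s,ce=cv2.connectedComponentsWithStats(m);i=1+np.argmax(s[1:,4]);print("red",s[i],ce[i])
x,y=ce[i].astype(int);x1=int(c[0][0]);y1=int(c[0][1])
g=cv2.cvtColor(k["img"],cv2.COLOR_BGR2GRAY);b=g[y1-40:y+20:3,x1-36:x1+36:3]
for j,r in enumerate(b):print(y1-40+3*j,*["%3d"%a for a in r])
print(x1-36)
E
```

```text
time_s: 26.6
ee_pos: [0.4984, 0.114, 0.0569]
tool_rot: [-0.0, 0.63, 0.776, 0.0]
ft_force: [-1.1, -0.5, -0.2]
opening: 0.648
grasp_force: 0.0
time_s: 27.5
ee_pos: [0.5082, 0.0653, 0.1567]
tool_rot: [-0.0, 0.63, 0.776, -0.0]
ft_force: [-0.7, 0.4, -0.3]
opening: 0.653
grasp_force: 0.0
post,grip,tip,collar pred [[334.0, 83.1], [333.4, 146.0], [333.4, 45.0], [333.0, 100.2]]
clip 0.95 [-0.0606 -0.0337  0.0878]
clip 0.64 [-0.0014  0.0045  0.0677]
lid 0.76 [0.0055 0.0086 0.0627]
red [ 303  121   35   44 1375] [319.90472727 141.912     ]
43 132 133 132 132 131 129 131 120  97 106 131 125 118  81  83  85 117 102  81  58  78  86  86  87
46 134 131 130 132 130 130 129 134 127 131 140 219 179 121 131 129 134 131 121  74 124 124  81  86
49 131 131 133 130 134 129 131 135 133 131 145 220 176 122 131 129 133 129 124  75 126 133 133 133
52 131 129 129 130 200 149 130 132 134 130 143 221 175 124 130 131 129 129 123  84 130 136 134  81
55 130 133 130 125 219 212 119 134 131 131 146 218 169 132 134 129 128 130 121  74 135 133 132  87
58 132 130 132 132 179 225 193 112 132 131 143 221 170  94  81  96 104
[... 2719 characters left out ...]
 136 133  94  96  96  97  98  96  97  88  65  46  47  43  84  84  83  85  62  71  89  84  81  84
145 132 133  95  99 100  97  98  97  99  93  62  49  40  36  85  84  82  89  58  76  83  85  87  84
148 132 132  94  95  95 100  97  97  99  93  59  44  45  41  83  86  84  84  56  71  86  84  89  83
151 133 134  91  96  95  97  99  94  98  91  64  46  39  40  84  86  83  86  57  75  85  85  86  85
154 131 131  91  97  94  99  98  92  97  90  61  45  41  57  84  81  87  86  56  76  87  84  81  85
157  80  80  93  97  98  97  94 100  95  93  66  48  39  54  55  52  55  52  25  45  52  51  49  52
160  38  25  67  88  94  94  97  96  95  89  58  98  89  22  25  31  27  25  24  24  23  23  24  25
298
```

```bash
python3 -c "
from station import manip
print(manip.close_job())"
```

```text
the job is handed in; nothing more can be done
None
```

The lid is shut and the clip's straight leg is through the post, with the bowed leg on the robot's side; the collar stopped on the post at about 6 N (the most I read while sliding it in), and the clip was let go and the job handed in at about 28 s. However, while gauging the post's height I pressed its top with up to 28 N, more than a light touch; a second touch found it at the same height.

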